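# Fish the ring basket out of the deep cleaning beaker with the long hook

## Task

The small perforated basket with two rings in it stands at the bottom of the open beaker of the ultrasonic cleaner, too deep for fingers, and its swing handle has flopped over to one side. Take the long hook from the tool rack, feel for the handle, lift the basket out on the hook without tipping it or letting it swing hard, and set it down gently, upright, near the middle of the steel drip tray with both rings still in it; then hang the hook back upright in its hole in the rack. Keep the fingers off the basket, go easy on the glass and leave the other things on the bench where they are.

Things in the scene. Friction and masses are not known exactly. Their poses are not given: they have to be found in the camera images.
- hook: the long hook, loose, 70 g, hanging upright in the rack's middle hole. Origin at the middle of its wooden handle: 14 mm square (sides along the hook's x and y), from 26 mm below to 31 mm above the origin; z up. Below the handle a brass collar, 36 mm diameter, 5 mm thick, underside 31 mm below the origin, rests on the rack. The rest is a straight steel wire: see hook_seat
- hook_seat (a point): centre of the bottom bar of the hook's square J, on the tool's axis, 131 mm below the handle's middle, axes as the hook's. Wire 4 mm thick: down the axis, stepping 6 mm to -x at 24 to 36 mm above the bar; the bar runs along x from -6 to +6 mm; the free tip rises 6 mm at x = +6 mm, ending (rounded) 8 mm above this point. The mouth, 8 mm wide, opens upward; the tip is on the +x side
- rack: wooden tool rack, fixed, 190 (x) x 70 (y) x 118 mm high, origin at the centre of its underside, z up. A top board on two end posts with a hole in the middle for the hook; a burnisher and a scriber, 45 mm proud of the board and 17 mm thick, stand 68 mm to either side of the hook along x
- rack_hole (a point): centre of the hook's hole at the top face of the rack's board (118 mm above the bench); the hole is 28 mm in diameter and goes through a 10 mm board, with free space below
- cleaner: ultrasonic cleaner, fixed steel box, 156 (x) x 246 (y) x 128 mm high, origin at the centre of its underside; two beakers hang in its cover, 55 mm to either side of the centre along y, one open, one capped
- beaker: the open glass beaker with the basket in it, fixed in the cleaner's cover, 77 mm outside and 72 mm inside diameter; origin at the centre of its underside, z up; inner floor 4 mm above the origin, rim 125 mm above the origin (140 mm above the bench)
- capped_beaker: the other beaker, closed with a black cap whose knob reaches 161 mm above the bench; not used
- basket: the loose steel basket, round, 50 mm diameter, 30 mm high, open on top, 0.13 to 0.23 kg with its handle, standing on the beaker's floor; origin at the centre of its underside, z up, with the two 19 mm rings lying inside. Its swing handle: see bail_hinge
- bail_hinge (a point): centre of the basket, on the hinge line of its wire bail (handle), 34 mm above the basket's origin, axes as the basket's. The bail, an arch of 3 mm wire 53 mm wide and 25 mm high, swings about this y axis and falls freely to a stop 0.85 rad from upright, leaning to +x or to -x; WHICH IS NOT MEASURED. Lying, its crown is 19 mm out along x and 16.5 mm above this point; upright, 25 mm above
- ring_a: plain steel ring, 19 mm diameter, 5 mm high, 12 g, loose on the basket's floor; origin at the centre of its underside
- ring_b: the other plain steel ring, the same
- tray: steel drip tray, fixed; origin under its centre
- tray_floor (a point): centre of the floor of the steel drip tray, 2 mm above the bench; the tray is fixed, 110 x 110 mm, with a rim 10 mm above the bench; axes along its sides
- dapping_block: bystander: brass dapping block, 36 x 105 x 30 mm; origin under its centre
- handpiece: bystander: micromotor handpiece lying on the bench, 26 mm thick, 170 mm long; origin under its middle
- compound_tin: bystander: flat round tin, 60 mm diameter, 28 mm high
- wheel_block: bystander: wooden block with three mounted polishing wheels, 50 x 90 x 60 mm
- ring_clamp: bystander: wooden ring clamp, 120 x 22 x 24 mm
- bench_block: bystander: steel bench block, 65 x 65 x 20 mm
- loupe: bystander: black loupe, 36 mm diameter, 24 mm high

How it is judged:
On the way, in this order (a step that is already met when the one before it is completed fails the run):
1. the basket hangs from the hook, clear above the beaker's rim (contact force between hook and basket above 0.7 N and height (world z) of basket above 0.143 m and contact force between basket and beaker below 0.1 N), for 0.2 s.
2. the basket stands on the tray, free of the hook (height (world z) of basket below 0.006 m and horizontal distance between basket and tray_floor below 0.03 m and contact force between hook and basket below 0.05 N), for 0.2 s.
At the end, for the whole second after the job is handed in: the basket stands at rest and upright (within 3 degrees) on the tray's floor, its centre within 30 mm of the tray's centre, both rings inside it; the hook hangs at rest and upright (within 3 degrees) in the rack's middle hole with its collar down on the board; everything else where it was (horizontal distance between basket and tray_floor below 0.03 m and height (world z) of basket below 0.006 m and angle between each of basket, hook's own z axis and vertical below 0.06 rad and linear speed of each of basket, hook below 0.02 m/s and horizontal distance between each of ring_a, ring_b and basket below 0.024 m and height (world z) of each of ring_a, ring_b below 0.03 m and horizontal distance between hook and rack_hole below 0.013 m and z of hook in the frame of rack_hole between 0.028 and 0.034 m); the robot touches nothing.
It fails at once if the basket is tipped or swung by more than 50 degrees, or a ring is spilled out of it (angle between basket's own z axis and vertical above 0.9 rad or distance between any of ring_a, ring_b and basket above 0.05 m).
It fails at once if the fingers touch the basket (contact force between the fingers and basket above 0.3 N).
It fails at once if the glass beaker is struck or pressed with more than 20 N (contact force between beaker and anything else above 20 N).
It fails at once if the basket is dropped or banged onto the tray (more than 15 N) (contact force between tray and basket above 15 N).
It fails at once if a bystander is moved by more than 30 mm (distance of any of dapping_block, handpiece, compound_tin, wheel_block, ring_clamp, bench_block, loupe from where it was at the start of the episode above 0.03 m).
It also fails if it takes over 72 s, if anything falls off the work surface, if the arm or the gripper's body presses on something with over 40 N, if the wrist force passes 120 N, or if a joint passes its speed limit or range.

## Robot

A 6-joint arm with a two-finger parallel gripper is mounted at the origin on the work surface. World frame = base frame: x ahead of the robot, y to its left, z up, the work surface at z = 0. Lengths are in m, angles in rad, forces in N, time in s.
With the tool pointing down it reaches from about 0.35 to 0.775 m from the base axis. Payload 7.3 kg.
Tool frame: the origin (TCP) lies at the very end of the fingers, on their centre line; the grasp point (between the pads) lies 19 mm behind it (robot.pinch_z is the distance from the TCP to the grasp point, in m); z points along the fingers, y is the line along which they close (so a half turn about z gives the same grasp; the last joint's range is limited). The gripper opens to 92 mm and grips with 3 to 60 N. Pads are 19 mm wide; open, the fingers measure 130 mm over their backs; the gripper's body (75 mm by 190 mm) begins 47 mm behind the grasp point.
Start: joints at [1.193, 0.342, 1.524, -0, 1.275, -0.146], TCP at [0.121, 0.511, 0.227] pointing down, gripper open.
Joint ranges: [-2.53, 2.53], [-0.77, 2.02], [0.04, 2.7], [-1, 4.14], [0.28, 2.66], [-3.11, 3.11]. Speed limits (rad/s): [2.57, 2.57, 3.14, 3.14, 3.14, 3.14].

## Interface

Orientations are given as [roll, pitch, yaw] about the fixed x, y, z axes, in that order (R = Rz(yaw) Ry(pitch) Rx(roll)).
In Python, from cell import robot gives the robot as it stands.
- The arm moves only by the tool move_arm, never from a script. Its argument "motion" is a list of rows, each a list of 6 numbers: the shift along the tool's x, y, z in units of 0.1 m (1.0 is 0.1 m), then the turn, a rotation vector about the tool's x, y, z in units of pi rad (1.0 is pi rad). In form: [[dx, dy, dz, rx, ry, rz], ...]. A call has 1 to 12 rows; each row is the pose to reach, as a shift and turn from the pose commanded when the call began, along the tool's axes at that moment, turning the shorter way round; what a row does not reach only later rows make up. A row lasts 1/8 s, in which the tool goes at most 62.5 mm and 10.7 degrees, less where a joint would pass 70% of its speed; a pose out of reach is approached as far as the arm can. A call with a number of a shift or a turn outside -1 to 1 is refused whole. A call with a gripper value outside its range is refused whole. "fingers" is the opening, from -1 (shut) to 1 (fully open), set as the call begins (left out, the last holds). The fingers move at their own pace and stop on an object; "newtons" is the grip in N (left out, the last holds). Time passes only in rows, so rows that repeat a pose let the fingers close. It gives the time, the measured TCP pose, the force, the opening and the grip force at its end, in the units of the state.
- robot.observe(): the state, without advancing time (a new reading comes with each control period).
- robot.read_camera(name): name is "side" or "top"; returns a dict with "image" (420x560x3 uint8, red, green, blue), "range_z" (420x560 float32, m along the optical axis (not along the pixel's ray), 0 where there is no reading), "vfov" (degrees; the focal length in pixels is half the picture's height over the tangent of half this angle, whatever the lens; pixels are square), "cx", "cy" (the principal point, pixels), "k1" (the pictures are not rectified: a ray, as slopes to the right and down, at radius r is drawn at 1 + k1 r^2 times it, then the intrinsics apply), "extrinsics" (4x4, takes a point from camera to world coordinates). Camera axes: x right, y up, looking along -z (the intrinsics and any distortion apply to the point x, -y, -z); pixel columns grow to the right and rows downward; lengths in m; the calibration is good to about 2 mm. A picture is of the moment at which its call begins.
- robot.hand_in(): hands the job in; it is judged then, once.
The state is a dict: "time": time; "qpos": joint angles; "qvel": joint speeds; "joint_efforts": joint torques, N m; "tool_pos": TCP position; "tool_rot": TCP orientation; "contact_force": force on the tool from outside, world axes, zero at the start; "torque": the same for the moment, N m; "opening": finger opening in m; "grip_force": force on a finger pad.
Only numpy, scipy, OpenCV 4.12 (cv2) and the standard library are available. Lean on these libraries where they do the work, as an engineer would, in place of code of your own. Each camera call takes 0.05 s, during which the arm holds its last target. There are 200 camera calls.

## Working session

There is one attempt and no reset: what is moved stays moved. The work goes in short steps, Python scripts to look and compute and a tool call to move; the robot and the scene stay as the last step left them, time stands still between calls to the robot, and variables do not carry over. Pictures are saved under pics/ and viewed, at most 10 in all, crops included, and the job is handed in when it is done.

Besides the shell and the picture viewer there is one more tool, called after "Emit:" as name(argument=value, ...), one argument or row to a line, values as JSON. move_arm: Moves the arm, as the interface text tells. Shifts and turns lie within -1 to 1; 1 stands for 0.1 m of shift or pi rad of turn. Its arguments: {"type":"object","properties":{"motion":{"type":"array"},"fingers":{"type":"number"},"newtons":{"type":"number"}},"required":["motion"]}

```bash
mkdir -p pics; ls; cat > h.py <<'E'
import numpy as np, cv2
from cell import robot
def snap(n):
    c=robot.read_camera(n); return c
def f(c): return c["image"].shape[0]/2/np.tan(np.radians(c["vfov"])/2)
def ray(c,u,v):
    K=np.array([[f(c),0,c["cx"]],[0,f(c),c["cy"]],[0,0,1]])
    p=cv2.undistortPoints(np.array([[[u,v]]],float),K,np.array([c["k1"],0,0,0,0.])) # approx inverse
    x,y=p[0,0]; E=np.array(c["extrinsics"]); return E[:3,3],E[:3,:3]@np.array([x,-y,-1])
def onplane(c,u,v,z):
    o,d=ray(c,u,v); return o+d*(z-o[2])/d[2]
def pt(c,u,v):
    o,d=ray(c,u,v); return o+d*c["range_z"][int(v),int(u)]
def cloud(c):
    H,W=c["range_z"].shape; uu,vv=np.meshgrid(np.arange(W),np.arange(H))
    K=np.array([[f(c),0,c["cx"]],[0,f(c),c["cy"]],[0,0,1]])
    p=cv2.undistortPoints(np.stack([uu,vv],-1).reshape(-1,1,2).astype(float),K,np.array([c["k1"],0,0,0,0.])).reshape(H,W,2)
    E=np.array(c["extrinsics"]);d=np.stack([p[...,0],-p[...,1],-np.ones((H,W))],-1)*c["range_z"][...,None]
    P=d@E[:3,:3].T+E[:3,3]; P[c["range_z"]<=0]=np.nan; return P
def proj(c,X):
    E=np.array(c["extrinsics"]);q=E[:3,:3].T@(np.array(X)-E[:3,3]);x,y=q[0]/-q[2],-q[1]/-q[2];s=1+c["k1"]*(x*x+y*y)
    return f(c)*x*s+c["cx"],f(c)*y*s+c["cy"]
E
python3 - <<'E'
from h import *
s=robot.observe();print(s)
for n in("top","side"):
    c=snap(n);cv2.imwrite(f"pics/{n}0.png",c["image"][...,::-1]);print(n,c["vfov"],c["k1"],c["cx"],c["cy"],np.round(c["extrinsics"],3).tolist())
    np.savez(f"{n}0.npz",**c)
E
```

```text
pics
{'time': 0.0, 'qpos': array([ 1.19300876e+00,  3.42752647e-01,  1.52502023e+00, -1.53693796e-05,
        1.27539401e+00, -1.46007732e-01]), 'qvel': array([-0.0014507 ,  0.00044027,  0.00055042,  0.00032684,  0.00076147,
        0.00022818]), 'joint_efforts': array([-2.93070188e-04, -4.31248283e+01, -2.44217795e+01,  7.16986391e-02,
        5.60808205e-02, -1.54386389e-04]), 'tool_pos': array([0.12043252, 0.51058062, 0.22602831]), 'tool_rot': array([-3.14003303e+00, -2.14494448e-04,  2.90981714e+00]), 'contact_force': array([-0.25141807, -0.55368698, -0.61705853]), 'torque': array([ 0.01189752, -0.00835061,  0.00429016]), 'grip_force': 0.0, 'opening': 0.09158156329525767}
top 50.07384665209322 0.013630722521868229 280.1854572448028 202.3510925785753 [[0.008, 0.974, -0.226, 0.332], [-1.0, 0.008, 0.001, -0.069], [0.002, 0.226, 0.974, 1.173], [0.0, 0.0, 0.0, 1.0]]
side 43.02130628258626 -0.05947101753238385 281.2654687497931 207.01862425753555 [[0.922, 0.265, -0.284, 0.188], [-0.388, 0.642, -0.661, -0.939], [0.007, 0.72, 0.694, 1.033], [0.0, 0.0, 0.0, 1.0]]
```

View pics/top0.png

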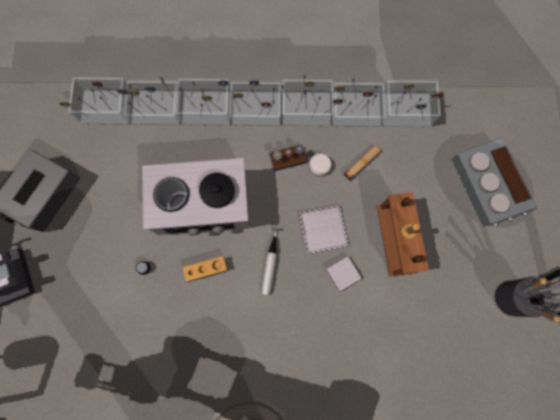

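View pics/side0.png

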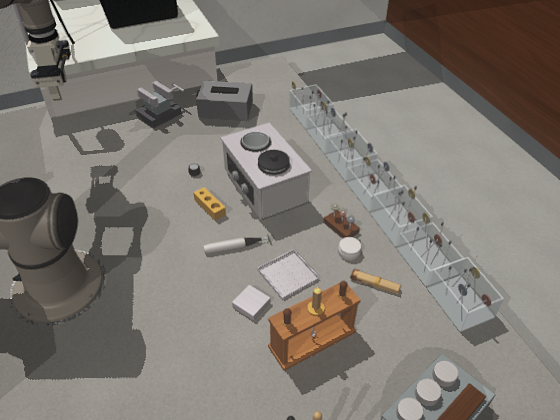

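Top view: open beaker near (170,193), capped one at (217,190), tray at (325,229), and the rack at (404,234) with the hook at (409,231). Next I'll measure these.

```bash
python3 - <<'E'
from h import *
C={n:dict(np.load(f"{n}0.npz")) for n in("top","side")}
for n,c in C.items():
    for k in("vfov","k1","cx","cy"):c[k]=float(c[k])
c=C["top"];P=cloud(c)
def rect(n,u0,u1,v0,v1,z0,z1,):
    Q=P[v0:v1,u0:u1].reshape(-1,3);m=(Q[:,2]>z0)&(Q[:,2]<z1);Q=Q[m]
    r=cv2.minAreaRect(Q[:,:2].astype(np.float32)*1000);print(n,len(Q),np.round(np.median(Q,0),4),np.round(r[0],1),np.round(r[1],1),round(r[2],2))
rect("racktop",370,435,185,285,.112,.123)
rect("hooktop",370,435,185,285,.17,.19)
rect("collar",395,425,217,245,.120,.128)
rect("tools",370,435,185,285,.155,.17)
rect("tray",295,355,200,258,.006,.015)
rect("clean",135,255,150,240,.122,.133)
rect("rim",145,195,165,220,.134,.146)
rect("cap",195,240,165,212,.145,.17)
rect("inside",150,190,170,215,.02,.1)
for n,(a,b,cc,d) in {"top":(140,205,160,225),"side":(228,283,115,170)}.items():
    im=C[n]["image"][cc:d,a:b,::-1];cv2.imwrite(f"{n}_b.png",im)
ims=[cv2.resize(cv2.imread(f"{n}_b.png"),(400,400),interpolation=cv2.INTER_CUBIC) for n in("top","side")]
ims2=[cv2.resize(C["top"]["image"][185:285,365:440,::-1],(400,200) if 0 else (150,200),interpolation=cv2.INTER_CUBIC),cv2.resize(C["side"]["image"][280:365,260:365,::-1],(247,200),interpolation=cv2.INTER_CUBIC)]
a=np.hstack(ims);b=np.zeros((200,800,3),np.uint8);b[:,:150]=ims2[0];b[:,400:647]=ims2[1]
cv2.imwrite("pics/crop1.png",np.clip(np.vstack([a,b])*1.6,0,255).astype(np.uint8))
E
```

```text
racktop 1760 [ 0.5003 -0.3703  0.1175] [ 508.8 -372.7] [190.3  62.1] 7.46
hooktop 45 [ 0.5093 -0.3715  0.1791] [ 509.6 -373.5] [13.5 16. ] 20.38
collar 158 [ 0.5041 -0.3697  0.1219] [ 508.1 -370. ] [63.5 55.9] 8.26
tools 94 [ 0.5042 -0.3703  0.1596] [ 508.2 -372.3] [152.1  14.9] 7.36
tray 161 [ 0.5342 -0.1856  0.0085] [ 542.  -169.9] [136.2 132.5] 11.03
clean 4659 [0.5873 0.1397 0.1276] [597.2 136.9] [157.9 247.6] 5.28
rim 191 [0.5853 0.1868 0.1379] [591.5 189.7] [83.4 80.5] 1.53
cap 873 [0.6006 0.0808 0.148 ] [601.6  81.9] [83.7 80.5] 2.06
inside 455 [0.6096 0.2098 0.0504] [611.  197.9] [42.  92.2] 57.22
```

View pics/crop1.png

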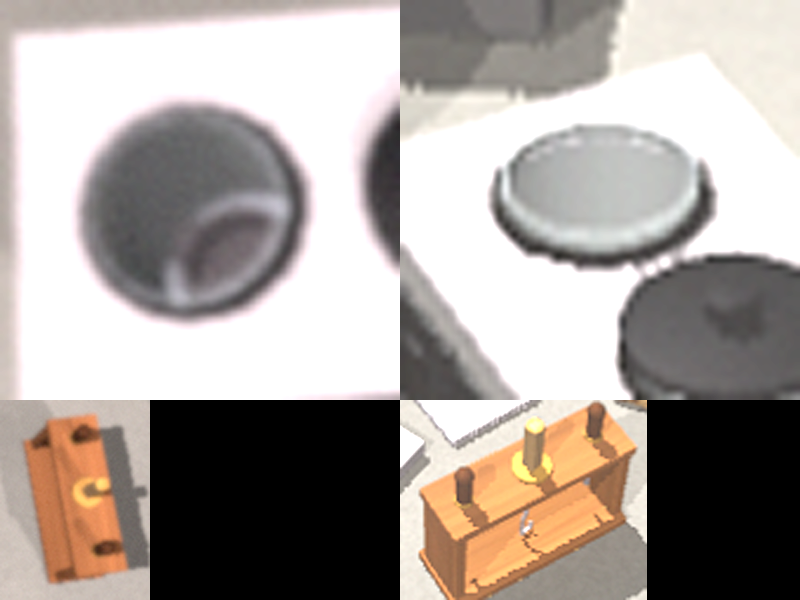

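Crop: the beaker's mouth is visible, with a light arc from about (175,290) to (290,205) that is either basket rim or bail. I'll use range data inside the beaker and find the hook's yaw from the side view.

```bash
python3 - <<'E'
from h import *
C={n:dict(np.load(f"{n}0.npz")) for n in("top","side")}
for n,c in C.items():
    for k in("vfov","k1","cx","cy"):c[k]=float(c[k])
c=C["top"];P=cloud(c)
print("beaker z(mm) rows, cols 152..192")
Z=P[...,2]*1000
for v in range(176,214,1): print(v,' '.join("%3d"%z if z==z else " --" for z in Z[v,152:192]))
im=c["image"][170:218,145:200,::-1].astype(float)
im=np.clip((im-60)*1.9,0,255).astype(np.uint8)
s=C["side"];hk=s["image"][282:365,285:345,::-1]
a=cv2.resize(im,(550,480),interpolation=cv2.INTER_CUBIC)
b=cv2.resize(hk,None,fx=4,fy=4,interpolation=cv2.INTER_CUBIC);o=np.zeros((480,790,3),np.uint8);o[:,:550]=a;o[:332,550:790]=b
cv2.imwrite("pics/crop2.png",o)
Ps=cloud(s)
for n,PP in(("top",P),("side",Ps)):
    Q=PP.reshape(-1,3)
    for z0,z1 in((.155,.176),(.1765,.184),(.1205,.126)):
        m=(np.abs(Q[:,2]-(z0+z1)/2)<(z1-z0)/2)&(np.hypot(Q[:,0]-.508,Q[:,1]+.372)<.03)
        if m.sum()>4:
            r=cv2.minAreaRect(Q[m,:2].astype(np.float32)*1000);print(n,z0,m.sum(),np.round(Q[m].mean(0)*1000,1),np.round(r[0],1),np.round(r[1],1),round(r[2],1))
    m=(np.hypot(Q[:,0]-.508,Q[:,1]+.372)<.02)&(Q[:,2]>.012)&(Q[:,2]<.1);print(np.round(Q[m]*1000))
E
```

```text
beaker z(mm) rows, cols 152..192
176 127 128 127 129 127 128 126 126 129 125 128 127 129 127 126 128 123 128 127 128 125 129 130 126 127 129 128 125 133 131 125 129 129 129 125 127 125 128 127 128
177 123 128 130 128 127 129 127 124 126 131 128 125 126 127 127 125 126 135 132 132 131 132 130 130 127 126 129 127 132  39 128 127 125 125 128 127 129 130 126 125
178 128 128 126 129 125 125 127 127 127 126 129 129 133 133 131 131 136 138 141 140 140 137 138 130 132 134 130 128 125 128 129 129 126 124 124 129 129 126 127 127
179 127 128 130 132 125 128 129 127 127 127 123 132 128 142 143 135 138 138 137 138 134 139 137 140 140 139 133 135 134 128 125 126 128 127 130 128 130 126 126 128
180 127 128 125 128 129 128 125 129 129 124 133 140 139 141 133 134 132 126 127 130 122 127 127 130 134 136 139 139 132 134 130 126 126 126 129 130 129 128 125 127
181 130 131 128 128 127 127 123 129 135 132 142 140 136 131 129 128 124 120 123 119 115 120 117 116 122 128 133 137 138 133 130 131 124 129 127 126 127 127 127 128
182 125 128 129 125 128  -- 129 130 137 135 138 131 132 129 124 121 120 117 110 113
[... 7720 characters left out ...]
  15.]
 [ 503. -378.   20.]
 [ 506. -378.   19.]
 [ 512. -377.   13.]
 [ 515. -380.   15.]
 [ 520. -380.   13.]
 [ 524. -382.   13.]
 [ 490. -370.   13.]
 [ 498. -375.   15.]
 [ 502. -376.   13.]
 [ 509. -378.   12.]
 [ 513. -380.   13.]
 [ 516. -382.   14.]
 [ 521. -383.   13.]
 [ 497. -376.   14.]
 [ 503. -379.   13.]
 [ 510. -381.   12.]
 [ 513. -384.   14.]
 [ 492. -377.   14.]
 [ 500. -381.   15.]
 [ 502. -381.   13.]
 [ 493. -380.   13.]
 [ 495. -380.   12.]
 [ 497. -382.   13.]
 [ 504. -384.   12.]
 [ 507. -386.   13.]
 [ 511. -389.   15.]
 [ 494. -383.   13.]
 [ 496. -383.   12.]
 [ 500. -386.   13.]
 [ 502. -386.   13.]
 [ 501. -389.   14.]
 [ 503. -389.   13.]
 [ 509. -392.   12.]]
```

View pics/crop2.png

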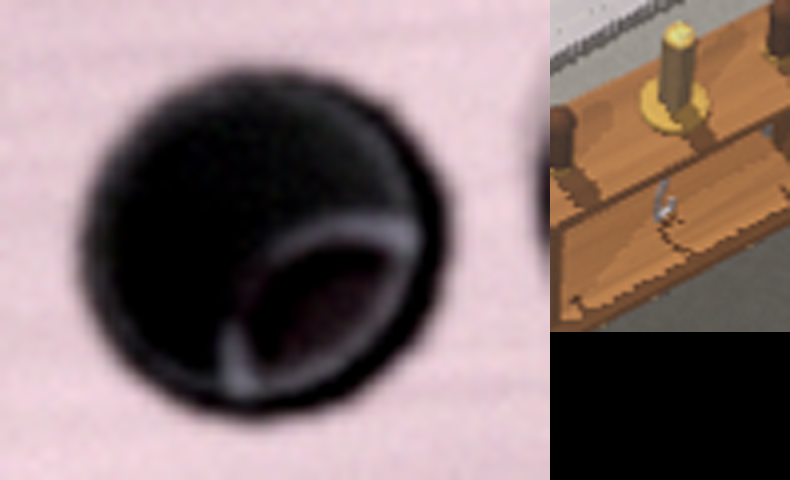

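Range data shows the bail rising from z≈53 mm at (170,197) to ≈69 mm at (171,205), so it leans toward the camera. In the side view the hook's tip lies to the right of its shank, so the hook's yaw is roughly +15°. Now I'll fit the basket and beaker.

```bash
python3 - <<'E'
from h import *
from scipy.optimize import least_squares
c=dict(np.load("top0.npz"))
for k in("vfov","k1","cx","cy"):c[k]=float(c[k])
P=cloud(c)*1000
B=P[176:214,152:194].reshape(-1,3)
def circ(Q,r=None):
    if r: s=least_squares(lambda p:np.hypot(Q[:,0]-p[0],Q[:,1]-p[1])-r,Q[:,:2].mean(0),loss="soft_l1");return np.round(s.x,1),round(np.sqrt(np.mean(s.fun**2)),2)
    s=least_squares(lambda p:np.hypot(Q[:,0]-p[0],Q[:,1]-p[1])-p[2],[*Q[:,:2].mean(0),30],loss="soft_l1");return np.round(s.x,1)
rim=B[(B[:,2]>136)&(B[:,2]<143)];print("beaker rim",len(rim),circ(rim),circ(rim,37.5))
V,U=np.mgrid[176:214,152:194]
z=P[176:214,152:194,2]
# inner wall
c0=circ(rim,37.5)[0]
r=np.hypot(P[176:214,152:194,0]-c0[0],P[176:214,152:194,1]-c0[1])
w=(z>60)&(z<120)&(r>33);print("wall",circ(P[176:214,152:194][w]))
bk=(z>43)&(z<52)&(r<30)&(V>192);Q=P[176:214,152:194][bk];print("basket rim",len(Q),circ(Q),circ(Q,24.))
wall=(r>34)
bl=(z>53)&(z<75)&(r<32)&(V>=194)
for v,u in zip(V[bl],U[bl]): print(v,u,np.round(P[v,u],1))
t=P[295-95:258,290:360].reshape(-1,3) if 0 else P[195:262,292:360].reshape(-1,3)
m=(t[:,2]>6)&(t[:,2]<14);t=t[m]
print("tray pts",len(t),np.round(np.percentile(t,[0,5,95,100],axis=0),0).tolist())
# tray by color/edge: bright
g=c["image"][195:262,292:360].astype(int).sum(2);mask=((g>480)*255).astype(np.uint8)
cs,_=cv2.findContours(mask,0,2);k=max(cs,key=cv2.contourArea);rc=cv2.minAreaRect(k+np.array([292,195]));print(rc)
bx=[onplane(c,*p,.010) for p in cv2.boxPoints(rc)];print(np.round(bx,4).tolist(),np.round(np.mean(bx,0),4))
E
```

```text
beaker rim 128 [591.5 190.3  37. ] (array([591.5, 190.3]), np.float64(1.3))
wall [592.1 190.9  35.8]
basket rim 37 [589.8 189.8  24. ] (array([589.8, 189.8]), np.float64(1.46))
195 185 [609.  174.2  54.6]
197 170 [603.5 212.3  54.2]
197 171 [603.7 209.9  53.4]
198 169 [599.6 213.3  59.5]
198 170 [599.3 210.5  60.5]
199 169 [596.6 212.8  60.9]
200 169 [593.9 212.5  61.4]
201 168 [590.4 213.9  65.2]
201 169 [590.9 211.9  63.1]
202 169 [587.5 210.9  66.4]
203 169 [584.1 209.8  69.9]
204 170 [582.2 207.9  67.2]
205 170 [579.3 207.3  68.7]
205 171 [579.5 205.   68. ]
206 171 [576.9 204.8  68. ]
206 172 [576.1 201.5  71.5]
207 172 [575.  202.9  64.8]
207 173 [574.3 199.6  68.2]
207 174 [574.4 197.1  68.1]
tray pts 162 [[468.0, -272.0, 6.0], [473.0, -242.0, 6.0], [591.0, -125.0, 13.0], [602.0, -109.0, 14.0]]
((323.1412048339844, 229.13528442382812), (37.8543701171875, 36.878177642822266), 77.47119140625)
[[0.5692, -0.1249, 0.01], [0.5916, -0.2203, 0.01], [0.4933, -0.2396, 0.01], [0.4718, -0.1459, 0.01]] [ 0.5315 -0.1827  0.01  ]
```

```bash
cat >> h.py <<'E'
def plan(p,yaw,wps):
    "calls from commanded p,yaw through waypoints (x,y,z,yaw): prints tool-axis units + rows needed"
    p=np.array(p,float)
    for w in wps:
        d=np.array(w[:3])-p;a=w[3]-yaw
        t=np.array([d[0]*np.cos(yaw)+d[1]*np.sin(yaw),d[0]*np.sin(yaw)-d[1]*np.cos(yaw),-d[2]])*10
        print(np.round(t,3),"rz",round(-a/np.pi,4),"->",w)
        p=np.array(w[:3]);yaw=w[3]
def st():
    s=robot.observe();print(round(s["time"],2),np.round(s["tool_pos"],4),np.round(s["tool_rot"],4),np.round(s["contact_force"],2),round(s["opening"],4),round(s["grip_force"],1),np.round(s["qpos"],2))
E
python3 - <<'E'
from h import *
y=.297
plan([.1205,.511,.227],2.91,[(.17,.45,.25,1.35),(.24,.40,.25,y),(.33,.32,.25,y),(.39,.23,.25,y),(.41,.13,.25,y),(.43,.03,.25,y),(.45,-.07,.25,y),(.47,-.17,.25,y),(.49,-.27,.25,y),(.5095,-.3735,.25,y),(.5095,-.3735,.19,y),(.5095,-.3735,.13,y)])
E
```

```text
[-0.622 -0.48  -0.23 ] rz 0.4966 -> (0.17, 0.45, 0.25, 1.35)
[-0.335  0.793 -0.   ] rz 0.3352 -> (0.24, 0.4, 0.25, 0.297)
[ 0.626  1.028 -0.   ] rz -0.0 -> (0.33, 0.32, 0.25, 0.297)
[ 0.31   1.036 -0.   ] rz -0.0 -> (0.39, 0.23, 0.25, 0.297)
[-0.101  1.015 -0.   ] rz -0.0 -> (0.41, 0.13, 0.25, 0.297)
[-0.101  1.015 -0.   ] rz -0.0 -> (0.43, 0.03, 0.25, 0.297)
[-0.101  1.015 -0.   ] rz -0.0 -> (0.45, -0.07, 0.25, 0.297)
[-0.101  1.015 -0.   ] rz -0.0 -> (0.47, -0.17, 0.25, 0.297)
[-0.101  1.015 -0.   ] rz -0.0 -> (0.49, -0.27, 0.25, 0.297)
[-0.116  1.047 -0.   ] rz -0.0 -> (0.5095, -0.3735, 0.25, 0.297)
[0.  0.  0.6] rz -0.0 -> (0.5095, -0.3735, 0.19, 0.297)
[0.  0.  0.6] rz -0.0 -> (0.5095, -0.3735, 0.13, 0.297)
```

Emit:
move_arm(
  motion=[
    [-0.07, -0.05, -0.03, 0, 0, 0.055],
    [-0.14, -0.11, -0.05, 0, 0, 0.11],
    [-0.21, -0.16, -0.08, 0, 0, 0.165],
    [-0.28, -0.21, -0.1, 0, 0, 0.22],
    [-0.35, -0.27, -0.13, 0, 0, 0.275],
    [-0.42, -0.32, -0.15, 0, 0, 0.33],
    [-0.49, -0.37, -0.18, 0, 0, 0.385],
    [-0.56, -0.43, -0.2, 0, 0, 0.44],
    [-0.62, -0.48, -0.23, 0, 0, 0.4966],
    [-0.62, -0.48, -0.23, 0, 0, 0.4966],
  ],
  fingers=1,
)

```text
time: 1.35
tool_pos: [0.1701, 0.4498, 0.2497]
tool_rot: [-3.142, 0.0, 1.351]
contact_force: [0.7, -0.0, 0.2]
opening: 0.0919
grip_force: 0.0
```

Emit:
move_arm(
  motion=[
    [-0.05, 0.12, 0, 0, 0, 0.055],
    [-0.1, 0.25, 0, 0, 0, 0.11],
    [-0.16, 0.38, 0, 0, 0, 0.165],
    [-0.22, 0.52, 0, 0, 0, 0.22],
    [-0.28, 0.66, 0, 0, 0, 0.275],
    [-0.335, 0.79, 0, 0, 0, 0.3352],
    [-0.335, 0.79, 0, 0, 0, 0.3352],
  ],
)

```text
time: 2.22
tool_pos: [0.2399, 0.3998, 0.2494]
tool_rot: [3.141, 0.0, 0.3]
contact_force: [0.2, -0.2, -0.1]
opening: 0.0919
grip_force: 0.0
```

Emit:
move_arm(
  motion=[
    [0.3, 0.5, 0, 0, 0, 0],
    [0.6, 1, 0, 0, 0, 0],
  ],
)

```text
time: 2.48
tool_pos: [0.3263, 0.3219, 0.2496]
tool_rot: [-3.141, -0.0, 0.306]
contact_force: [0.6, 0.3, -0.6]
opening: 0.0916
grip_force: 0.0
```

Emit:
move_arm(
  motion=[
    [0.15, 0.5, 0, 0, 0, 0],
    [0.3, 1, 0, 0, 0, 0],
  ],
)

```text
time: 2.72
tool_pos: [0.3847, 0.2343, 0.2496]
tool_rot: [-3.141, -0.0, 0.304]
contact_force: [0.7, 1.1, 0.5]
opening: 0.0922
grip_force: 0.0
```

Emit:
move_arm(
  motion=[
    [-0.05, 0.5, 0, 0, 0, 0],
    [-0.1, 1, 0, 0, 0, 0],
  ],
)

```text
time: 2.98
tool_pos: [0.4039, 0.1357, 0.2495]
tool_rot: [-3.141, 0.0, 0.304]
contact_force: [0.1, 0.7, -0.0]
opening: 0.0918
grip_force: 0.0
```

Emit:
move_arm(
  motion=[
    [-0.05, 0.5, 0, 0, 0, 0],
    [-0.1, 1, 0, 0, 0, 0],
  ],
)

```text
time: 3.22
tool_pos: [0.4236, 0.0371, 0.2497]
tool_rot: [-3.141, -0.0, 0.304]
contact_force: [0.3, -0.0, -0.9]
opening: 0.0921
grip_force: 0.0
```

Emit:
move_arm(
  motion=[
    [-0.05, 0.5, 0, 0, 0, 0],
    [-0.1, 1, 0, 0, 0, 0],
  ],
)

```text
time: 3.48
tool_pos: [0.4435, -0.0615, 0.2497]
tool_rot: [-3.141, -0.001, 0.304]
contact_force: [0.9, 0.5, -0.4]
opening: 0.0919
grip_force: 0.0
```

Emit:
move_arm(
  motion=[
    [-0.05, 0.5, 0, 0, 0, 0],
    [-0.1, 1, 0, 0, 0, 0],
    [-0.1, 1, 0, 0, 0, 0],
    [-0.1, 1, 0, 0, 0, 0],
  ],
)

```text
time: 3.98
tool_pos: [0.4627, -0.1581, 0.2493]
tool_rot: [-3.14, 0.0, 0.3]
contact_force: [-1.1, -1.1, -0.1]
opening: 0.0921
grip_force: 0.0
```

```bash
python3 - <<'E'
from h import *
st();s=robot.observe();y=.297
plan(s["tool_pos"],s["tool_rot"][2],[(.49,-.27,.25,y),(.5095,-.3735,.25,y)])
E
```

```text
3.98 [ 0.4627 -0.1581  0.2493] [-3.1402e+00  4.0000e-04  3.0020e-01] [-1.11 -1.11 -0.09] 0.0921 0.0 [-0.49  0.26  1.58  0.    1.31  0.78]
[-0.07   1.149 -0.007] rz 0.001 -> (0.49, -0.27, 0.25, 0.297)
[-0.116  1.047 -0.   ] rz -0.0 -> (0.5095, -0.3735, 0.25, 0.297)
```

Emit:
move_arm(
  motion=[
    [-0.05, 0.5, 0, 0, 0, 0],
    [-0.09, 1, 0, 0, 0, 0],
  ],
)

```text
time: 4.22
tool_pos: [0.4842, -0.2562, 0.2503]
tool_rot: [3.142, -0.001, 0.303]
contact_force: [1.1, 1.0, -0.1]
opening: 0.0916
grip_force: 0.0
```

Emit:
move_arm(
  motion=[
    [-0.05, 0.5, 0, 0, 0, 0],
    [-0.09, 1, 0, 0, 0, 0],
  ],
)

```text
time: 4.47
tool_pos: [0.5051, -0.355, 0.25]
tool_rot: [-3.141, -0.001, 0.302]
contact_force: [0.8, 0.7, 0.1]
opening: 0.0918
grip_force: 0.0
```

Emit:
move_arm(
  motion=[
    [0, 0.2, 0, 0, 0, 0],
    [0, 0.2, 0.3, 0, 0, 0],
    [0, 0.2, 0.5, 0, 0, 0],
    [0, 0.2, 0.5, 0, 0, 0],
    [0, 0.2, 0.5, 0, 0, 0],
  ],
)

```text
time: 5.1
tool_pos: [0.5108, -0.374, 0.2009]
tool_rot: [3.14, -0.001, 0.299]
contact_force: [-0.3, 0.0, 0.2]
opening: 0.0916
grip_force: 0.0
```

```bash
python3 - <<'E'
from h import *
st();s=robot.observe();y=.297
plan(s["tool_pos"],s["tool_rot"][2],[(.5095,-.3735,.19,y),(.5095,-.3735,.13,y)])
E
```

```text
5.1 [ 0.5108 -0.374   0.2009] [ 3.1405e+00 -9.0000e-04  2.9900e-01] [-0.25  0.    0.18] 0.0916 0.0 [-0.75  0.56  1.24  0.    1.34  0.52]
[-0.011 -0.008  0.109] rz 0.0006 -> (0.5095, -0.3735, 0.19, 0.297)
[0.  0.  0.6] rz -0.0 -> (0.5095, -0.3735, 0.13, 0.297)
```

Emit:
move_arm(
  motion=[
    [-0.01, -0.01, 0.2, 0, 0, 0],
    [-0.01, -0.01, 0.4, 0, 0, 0],
    [-0.01, -0.01, 0.6, 0, 0, 0],
    [-0.01, -0.01, 0.71, 0, 0, 0],
    [-0.01, -0.01, 0.71, 0, 0, 0],
  ],
)

```text
time: 5.72
tool_pos: [0.5088, -0.3739, 0.1288]
tool_rot: [-3.141, -0.0, 0.297]
contact_force: [0.1, -0.1, -0.1]
opening: 0.0917
grip_force: 0.0
```

Emit:
move_arm(
  motion=[
    [0, 0, 0, 0, 0, 0],
    [0, 0, 0, 0, 0, 0],
    [0, 0, 0, 0, 0, 0],
    [0, 0, 0, 0, 0, 0],
    [0, 0, 0, 0, 0, 0],
    [0, 0, 0, 0, 0, 0],
    [0, 0, 0, 0, 0, 0],
    [0, 0, 0, 0, 0, 0],
  ],
  fingers=-1,
  newtons=35,
)

```text
time: 6.72
tool_pos: [0.5087, -0.3741, 0.1287]
tool_rot: [-3.142, -0.0, 0.297]
contact_force: [0.1, -0.3, -0.3]
opening: 0.0163
grip_force: 0.0
```

```bash
python3 - <<'E'
from h import *
st()
E
```

```text
6.72 [ 0.5087 -0.3741  0.1287] [-3.1415 -0.      0.2966] [ 0.13 -0.35 -0.32] 0.0163 0.0 [-0.76  0.62  1.34  0.    1.18  0.52]
```

Emit:
move_arm(
  motion=[
    [0, 0, 0, 0, 0, 0],
    [0, 0, 0, 0, 0, 0],
    [0, 0, 0, 0, 0, 0],
    [0, 0, -0.02, 0, 0, 0],
    [0, 0, -0.1, 0, 0, 0],
    [0, 0, -0.25, 0, 0, 0],
    [0, 0, -0.45, 0, 0, 0],
    [0, 0, -0.65, 0, 0, 0],
    [0, 0, -0.85, 0, 0, 0],
    [0, 0, -1, 0, 0, 0],
  ],
)

```text
time: 7.98
tool_pos: [0.5089, -0.3744, 0.2309]
tool_rot: [3.14, -0.001, 0.297]
contact_force: [-1.2, 0.6, -0.4]
opening: 0.014
grip_force: 35.0
```

Emit:
move_arm(
  motion=[
    [0, 0, -0.2, 0, 0, 0],
    [0, 0, -0.4, 0, 0, 0],
    [0, 0, -0.6, 0, 0, 0],
    [0, 0, -0.8, 0, 0, 0],
    [0, 0, -1, 0, 0, 0],
    [0, 0, -1, 0, 0, 0],
    [0, 0, -1, 0, 0, 0],
  ],
)

```text
time: 8.85
tool_pos: [0.5084, -0.3739, 0.3279]
tool_rot: [-3.14, 0.001, 0.297]
contact_force: [0.4, -0.4, -0.9]
opening: 0.0136
grip_force: 35.0
```

```bash
python3 - <<'E'
from h import *
st();s=robot.observe()
c=snap("side");P=cloud(c);p=s["tool_pos"];Q=P.reshape(-1,3)
m=(np.hypot(Q[:,0]-p[0],Q[:,1]-p[1])<.025)&(Q[:,2]>p[2]-.125)&(Q[:,2]<p[2]-.01)
Q=(Q[m]-p)*1000
for z in range(-124,0,8):
    k=(Q[:,2]>=z)&(Q[:,2]<z+8)
    if k.any(): print(z,k.sum(),np.round(Q[k].mean(0),1),np.round(Q[k].min(0),0),np.round(Q[k].max(0),0))
u,v=proj(c,p);u,v=int(u),int(v);print(u,v)
im=c["image"][v-30:v+100,u-60:u+70,::-1];cv2.imwrite("pics/hook1.png",cv2.resize(im,None,fx=4,fy=4,interpolation=cv2.INTER_CUBIC))
y=s["tool_rot"][2]
plan(p,y,[(.52,-.28,.33,1.2),(.54,-.19,.33,2.478),(.56,-.10,.33,2.478),(.57,-.01,.33,2.478),(.58,.09,.33,2.478),(.59,.19,.33,2.478)])
E
```

```text
8.85 [ 0.5084 -0.3739  0.3279] [-3.1405e+00  5.0000e-04  2.9660e-01] [ 0.44 -0.42 -0.88] 0.0136 35.0 [-0.76  0.51  1.    0.    1.64  0.52]
-116 10 [   1.5    0.7 -110. ] [  -6.   -2. -112.] [  10.    3. -108.]
-108 14 [   1.1    0.2 -104.5] [  -6.   -4. -108.] [   9.    3. -101.]
-100 5 [ -4.   -2.4 -93.7] [ -6.  -4. -97.] [ -2.  -1. -92.]
-92 4 [ -3.8  -1.6 -87.8] [ -5.  -2. -91.] [ -2.  -1. -85.]
-84 9 [ -2.   -1.  -79.8] [ -5.  -4. -82.] [  1.   2. -77.]
-76 8 [  1.8   0.5 -72.7] [ -1.  -1. -76.] [  5.   3. -70.]
-68 5 [  1.6   0.  -63.4] [  0.  -1. -67.] [  4.   2. -60.]
-60 6 [  1.3   0.2 -55.4] [ -1.  -2. -60.] [  3.   2. -52.]
-52 4 [  1.1   0.5 -48.5] [  0.  -0. -49.] [  2.   3. -46.]
-44 7 [  1.5   0.2 -41.3] [ -0.  -1. -43.] [  3.   3. -39.]
-36 6 [  1.7  -0.2 -32.5] [  1.  -1. -35.] [  3.   1. -31.]
-12 1 [  6.6 -14.1 -11.9] [  7. -14. -12.] [  7. -14. -12.]
320 240
[ 0.385 -0.865 -0.021] rz -0.2875 -> (0.52, -0.28, 0.33, 1.2)
[ 0.911 -0.14  -0.   ] rz -0.4068 -> (0.54, -0.19, 0.33, 2.478)
[ 0.397  0.832 -0.   ] rz -0.0 -> (0.56, -0.1, 0.33, 2.478)
[ 0.476  0.771 -0.   ] rz -0.0 -> (0.57, -0.01, 0.33, 2.478)
[ 0.537  0.849 -0.   ] rz -0.0 -> (0.58, 0.09, 0.33, 2.478)
[ 0.537  0.849 -0.   ] rz -0.0 -> (0.59, 0.19, 0.33, 2.478)
```

View pics/hook1.png

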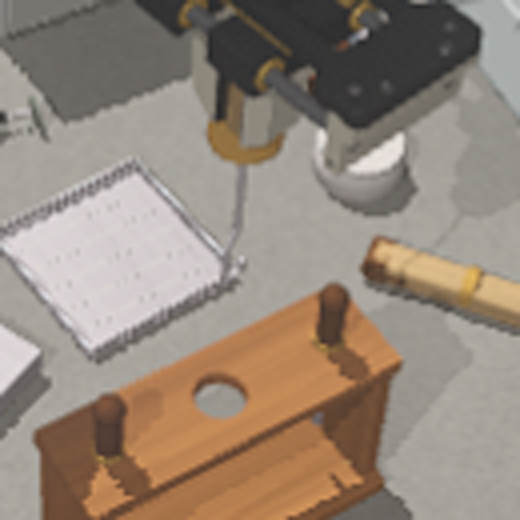

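The picture shows the hook hanging straight from the jaws with its mouth toward image right, and the empty rack hole near crop (220,393). Carrying it to the beaker.

Emit:
move_arm(
  motion=[
    [0.07, -0.14, 0, 0, 0, -0.05],
    [0.14, -0.28, 0, 0, 0, -0.1],
    [0.2, -0.42, 0, 0, 0, -0.15],
    [0.26, -0.56, 0, 0, 0, -0.2],
    [0.32, -0.7, 0, 0, 0, -0.25],
    [0.385, -0.865, -0.02, 0, 0, -0.2875],
    [0.385, -0.865, -0.02, 0, 0, -0.2875],
  ],
)

```text
time: 9.78
tool_pos: [0.5202, -0.2792, 0.3303]
tool_rot: [-3.141, -0.0, 1.2]
contact_force: [1.0, -0.1, -0.4]
opening: 0.014
grip_force: 35.0
```

Emit:
move_arm(
  motion=[
    [0.11, -0.02, 0, 0, 0, -0.05],
    [0.22, -0.03, 0, 0, 0, -0.1],
    [0.33, -0.05, 0, 0, 0, -0.15],
    [0.44, -0.07, 0, 0, 0, -0.2],
    [0.56, -0.09, 0, 0, 0, -0.25],
    [0.67, -0.1, 0, 0, 0, -0.3],
    [0.78, -0.12, 0, 0, 0, -0.35],
    [0.91, -0.14, 0, 0, 0, -0.407],
    [0.91, -0.14, 0, 0, 0, -0.407],
  ],
)

```text
time: 10.9
tool_pos: [0.5402, -0.1904, 0.3302]
tool_rot: [-3.141, -0.001, 2.475]
contact_force: [-0.2, 0.7, -0.8]
opening: 0.014
grip_force: 35.0
```

Emit:
move_arm(
  motion=[
    [0.13, 0.28, 0, 0, 0, 0],
    [0.27, 0.56, 0, 0, 0, 0],
    [0.4, 0.83, 0, 0, 0, 0],
  ],
)

```text
time: 11.28
tool_pos: [0.5598, -0.1005, 0.3303]
tool_rot: [-3.141, -0.0, 2.471]
contact_force: [-0.2, 0.3, -0.9]
opening: 0.0142
grip_force: 35.0
```

Emit:
move_arm(
  motion=[
    [0.16, 0.26, 0, 0, 0, 0],
    [0.32, 0.52, 0, 0, 0, 0],
    [0.48, 0.77, 0, 0, 0, 0],
  ],
)

```text
time: 11.65
tool_pos: [0.5695, -0.0102, 0.3303]
tool_rot: [-3.141, -0.0, 2.472]
contact_force: [-0.2, 0.8, -0.8]
opening: 0.014
grip_force: 35.0
```

Emit:
move_arm(
  motion=[
    [0.18, 0.28, 0, 0, 0, 0],
    [0.36, 0.56, 0, 0, 0, 0],
    [0.54, 0.85, 0, 0, 0, 0],
  ],
)

```text
time: 12.02
tool_pos: [0.5794, 0.0901, 0.3303]
tool_rot: [-3.141, 0.0, 2.471]
contact_force: [-0.2, -0.1, -0.3]
opening: 0.0139
grip_force: 35.0
```

Emit:
move_arm(
  motion=[
    [0.18, 0.28, 0, 0, 0, 0],
    [0.36, 0.56, 0, 0, 0, 0],
    [0.54, 0.85, 0, 0, 0, 0],
    [0.54, 0.85, 0, 0, 0, 0],
    [0.54, 0.85, 0, 0, 0, 0],
  ],
)

```text
time: 12.65
tool_pos: [0.5891, 0.1893, 0.3303]
tool_rot: [-3.141, 0.0, 2.475]
contact_force: [0.3, 0.3, -0.9]
opening: 0.0139
grip_force: 35.0
```

```bash
python3 - <<'E'
from h import *
st();s=robot.observe();p=s["tool_pos"]
for n in("side","top"):
    c=snap(n);P=cloud(c);Q=P.reshape(-1,3)
    m=(np.hypot(Q[:,0]-p[0],Q[:,1]-p[1])<.02)&(Q[:,2]>p[2]-.125)&(Q[:,2]<p[2]-.02)
    R=(Q[m]-p)*1000;print(n,len(R))
    for a,b in((-116,-101),(-100,-85),(-74,-30)):
        k=(R[:,2]>=a)&(R[:,2]<b)
        if k.any(): print(a,k.sum(),np.round(R[k].mean(0),1),np.round(R[k].min(0),0),np.round(R[k].max(0),0))
c=snap("side");print("hole",onplane(c,315,308.2,.118))
import itertools
B=cloud(c).reshape(-1,3)*1000;m=(B[:,2]>137)&(B[:,2]<143)&(np.hypot(B[:,0]-592,B[:,1]-190)<45)
from scipy.optimize import least_squares
Q=B[m];print("side rim",len(Q),np.round(least_squares(lambda q:np.hypot(Q[:,0]-q[0],Q[:,1]-q[1])-37.5,[590,190],loss="soft_l1").x,1))
E
```

```text
12.65 [0.5891 0.1893 0.3303] [-3.1407e+00  1.0000e-04  2.4751e+00] [ 0.25  0.31 -0.88] 0.0139 35.0 [ 0.19  0.48  1.03 -0.    1.63 -0.72]
side 51
-116 14 [  -1.3   -0.4 -108.6] [  -8.   -5. -113.] [   4.    7. -103.]
-100 6 [  3.5  -2.8 -91.6] [  2.  -7. -96.] [  6.   1. -88.]
-74 23 [ -1.1   0.8 -55.3] [ -4.  -4. -74.] [  3.   8. -31.]
top 0
hole [ 0.5097709  -0.37295462  0.118     ]
side rim 68 [592.3 189.5]
```

Emit:
move_arm(
  motion=[
    [0, 0, 0.2, 0, 0, 0],
    [0, 0, 0.4, 0, 0, 0],
    [0, 0, 0.6, 0, 0, 0],
    [0, 0, 0.8, 0, 0, 0],
    [0, 0, 1, 0, 0, 0],
    [0, 0, 1, 0, 0, 0],
  ],
)

```text
time: 13.55
tool_pos: [0.5881, 0.1894, 0.2294]
tool_rot: [-3.139, -0.002, 2.477]
contact_force: [-0.4, 0.0, -0.3]
opening: 0.0141
grip_force: 35.0
```

Emit:
move_arm(
  motion=[
    [0, 0, 0.1, 0, 0, 0],
    [0, 0, 0.2, 0, 0, 0],
    [0, 0, 0.3, 0, 0, 0],
    [0, 0, 0.4, 0, 0, 0],
    [0, 0, 0.5, 0, 0, 0],
    [0, 0, 0.58, 0, 0, 0],
    [0, 0, 0.64, 0, 0, 0],
    [0, 0, 0.64, 0, 0, 0],
    [0, 0, 0.64, 0, 0, 0],
  ],
)

```text
time: 14.68
tool_pos: [0.589, 0.1905, 0.1671]
tool_rot: [3.141, 0.0, 2.478]
contact_force: [-0.3, -0.5, -1.2]
opening: 0.0142
grip_force: 35.0
```

```bash
python3 - <<'E'
from h import *
st()
E
```

```text
14.68 [0.589  0.1905 0.1671] [3.1410e+00 4.0000e-04 2.4785e+00] [-0.27 -0.54 -1.25] 0.0142 35.0 [ 0.19  0.56  1.34  0.    1.24 -0.72]
```

Emit:
move_arm(
  motion=[
    [0.02, 0, 0, 0, 0, 0],
    [0.04, 0, 0, 0, 0, 0],
    [0.06, 0, 0, 0, 0, 0],
    [0.08, 0, 0, 0, 0, 0],
    [0.1, 0, 0, 0, 0, 0],
    [0.12, 0, 0, 0, 0, 0],
    [0.135, 0, 0, 0, 0, 0],
    [0.15, 0, 0, 0, 0, 0],
    [0.16, 0, 0, 0, 0, 0],
    [0.17, 0, 0, 0, 0, 0],
    [0.17, 0, 0, 0, 0, 0],
    [0.17, 0, 0, 0, 0, 0],
  ],
)

```text
time: 16.18
tool_pos: [0.5755, 0.2009, 0.1667]
tool_rot: [3.141, 0.0, 2.478]
contact_force: [0.2, 0.3, -1.0]
opening: 0.0138
grip_force: 35.0
```

```bash
python3 - <<'E'
from h import *
for i in range(4):
    c=snap("top");st()
P=cloud(c)*1000
cv2.imwrite("pics/in1.png",cv2.resize(c["image"][165:220,140:205,::-1],(780,660-60),interpolation=cv2.INTER_CUBIC))
Z=P[...,2]
for v in range(192,210): print(v,' '.join("%3d"%z if z==z else " --" for z in Z[v,160:190]))
E
```

```text
16.23 [0.5755 0.2009 0.1667] [3.1415 0.     2.4784] [-0.33 -0.85 -0.4 ] 0.0141 35.0 [ 0.21  0.55  1.37  0.    1.23 -0.7 ]
16.27 [0.5755 0.2009 0.1667] [ 3.1415 -0.      2.4784] [ 0.33 -0.18 -1.24] 0.0143 35.0 [ 0.21  0.55  1.37  0.    1.23 -0.7 ]
16.32 [0.5754 0.2008 0.1667] [ 3.1415e+00 -1.0000e-04  2.4783e+00] [ 0.33  0.92 -0.28] 0.0142 35.0 [ 0.21  0.55  1.37  0.    1.23 -0.7 ]
16.38 [0.5755 0.2009 0.1667] [ 3.1415e+00 -1.0000e-04  2.4784e+00] [-0.42 -0.23 -1.28] 0.0142 35.0 [ 0.21  0.55  1.37  0.    1.23 -0.7 ]
192 331 330 329 326 321 317 311 306 303 299 293 289 285 280 275 274 274 272 272 249 248 246  19  19  19  19 137 130 130 131
193 332 328 324 320 316 313 310 306 301 292 292 288 283 277 276 276 276 272 275 271 250 249 249  15  16 274 275 276 275 131
194 331 327 322 318 311 307 304 299 296 290 284 283 279 274 273 271 275 276 271 279 274 270 249 273 274 272 272 275 275 274
195 324 319 316 313 309 307 303 298 294 290 284 279 276 276 276 276 274 275 275 273 273 273 272 276 272 273 277 274 276 277
196 324 318 315 309 305 301 296 291 287 282 279 276 275 274 274 275 275 274 275 274
[... 952 characters left out ...]
 272 277 274 272 271 274 272 273 275 274 274 272 274 275 273 277 274 275 276 275
205 289 279 280 273 275 274 275 272 274 274 276 275 276 274 275 275 274 276 276 275 274 277 274 277 272 271 275 273 272 274
206 283 281 273 278 276 277 273 273 277 273 273 275 276 273 275 277 274 275 276 275 273 274 277 274 275 274 275 275 274 272
207 282 276 275 274 275 272 275 273 273 275 272 273 274 271 271 275 274 275 274 277 272 273 275 271 274 273 273 275 275 273
208 276 275 272 274 272 272 275 273 272 273 274 269 274 276 272 273 273 274 274 277 275 275 274 274 276 272 276 275 274 272
209 274 271 278 275 275 273 276 268 273 277 273 270 276 273 274 278 273 275 274 275 275 275 275 275 272 275 274 276 271 267
```

Emit:
move_arm(
  motion=[
    [0, 0, -0.03, 0, 0, 0],
    [0, 0, -0.06, 0, 0, 0],
    [0, 0, -0.09, 0, 0, 0],
    [0, 0, -0.09, 0, 0, 0],
    [-0.014, 0, -0.105, 0, 0, 0],
    [-0.028, 0, -0.117, 0, 0, 0],
    [-0.043, 0, -0.13, 0, 0, 0],
    [-0.058, 0, -0.139, 0, 0, 0],
    [-0.075, 0, -0.149, 0, 0, 0],
    [-0.092, 0, -0.156, 0, 0, 0],
    [-0.092, 0, -0.156, 0, 0, 0],
    [-0.092, 0, -0.156, 0, 0, 0],
  ],
)

```text
time: 17.88
tool_pos: [0.5826, 0.1952, 0.1823]
tool_rot: [3.142, -0.0, 2.478]
contact_force: [0.5, -0.6, -0.4]
opening: 0.014
grip_force: 35.0
```

```bash
cat >> h.py <<'E'
def force(n=6):
    F=[]
    for i in range(n): robot.read_camera("side");F.append(np.r_[robot.observe()["contact_force"],robot.observe()["torque"]*100])
    print("F",np.round(np.mean(F,0),2),"+-",np.round(np.std(F,0)/n**.5,2))
E
python3 - <<'E'
from h import *
force();st()
E
```

```text
F [-0.01 -0.18 -1.02 -4.13 -1.95 -3.17] +- [0.1  0.27 0.1  1.09 1.33 0.76]
18.18 [0.5826 0.1952 0.1823] [ 3.1416 -0.      2.4785] [ 0.06 -0.29 -1.09] 0.014 35.0 [ 0.2   0.54  1.33  0.    1.27 -0.71]
```

Emit:
move_arm(
  motion=[
    [-0.018, 0, -0.007, 0, 0, 0],
    [-0.036, 0, -0.012, 0, 0, 0],
    [-0.055, 0, -0.017, 0, 0, 0],
    [-0.073, 0, -0.019, 0, 0, 0],
    [-0.09, 0, -0.02, 0, 0, 0],
    [-0.095, 0, -0.03, 0, 0, 0],
    [-0.095, 0, -0.045, 0, 0, 0],
    [-0.095, 0, -0.06, 0, 0, 0],
    [-0.095, 0, -0.08, 0, 0, 0],
    [-0.095, 0, -0.1, 0, 0, 0],
    [-0.095, 0, -0.1, 0, 0, 0],
  ],
)

```text
time: 19.55
tool_pos: [0.5903, 0.1894, 0.1926]
tool_rot: [3.141, 0.0, 2.478]
contact_force: [-0.0, 0.7, -3.2]
opening: 0.0139
grip_force: 35.0
```

```bash
python3 - <<'E'
from h import *
force();st()
E
```

```text
F [ 0.05  0.11 -2.73 -4.09  0.43 -0.84] +- [0.22 0.21 0.17 1.44 0.82 1.08]
19.85 [0.5901 0.1894 0.1922] [-3.1416e+00 -1.0000e-04  2.4785e+00] [ 0.41  0.73 -2.09] 0.0139 35.0 [ 0.19  0.54  1.3   0.    1.3  -0.72]
```

Emit:
move_arm(
  motion=[
    [0, 0, -0.03, 0, 0, 0],
    [0, 0, -0.08, 0, 0, 0],
    [0, 0, -0.15, 0, 0, 0],
    [0, 0, -0.23, 0, 0, 0],
    [0, 0, -0.32, 0, 0, 0],
    [0, 0, -0.41, 0, 0, 0],
    [0, 0, -0.5, 0, 0, 0],
    [0, 0, -0.59, 0, 0, 0],
    [0, 0, -0.68, 0, 0, 0],
    [0, 0, -0.76, 0, 0, 0],
    [0, 0, -0.82, 0, 0, 0],
    [0, 0, -0.85, 0, 0, 0],
  ],
)

```text
time: 21.35
tool_pos: [0.5902, 0.1894, 0.2777]
tool_rot: [3.141, 0.0, 2.479]
contact_force: [0.6, 0.1, -2.0]
opening: 0.0138
grip_force: 35.0
```

Emit:
move_arm(
  motion=[
    [0, 0, -0.03, 0, 0, 0],
    [0, 0, -0.09, 0, 0, 0],
    [0, 0, -0.17, 0, 0, 0],
    [0, 0, -0.26, 0, 0, 0],
    [0, 0, -0.35, 0, 0, 0],
    [0, 0, -0.44, 0, 0, 0],
    [0, 0, -0.53, 0, 0, 0],
    [0, 0, -0.62, 0, 0, 0],
    [0, 0, -0.69, 0, 0, 0],
    [0, 0, -0.73, 0, 0, 0],
    [0, 0, -0.75, 0, 0, 0],
    [0, 0, -0.75, 0, 0, 0],
  ],
)

```text
time: 22.85
tool_pos: [0.5902, 0.1893, 0.3522]
tool_rot: [-3.142, -0.0, 2.478]
contact_force: [-0.5, 0.3, -3.1]
opening: 0.014
grip_force: 35.0
```

```bash
python3 - <<'E'
from h import *
force();st();s=robot.observe();p=s["tool_pos"]
c=snap("side");u,v=map(int,proj(c,p-[0,0,.12]));print(u,v)
cv2.imwrite("pics/hang.png",cv2.resize(c["image"][max(v-60,0):v+60,u-65:u+65,::-1],None,fx=4,fy=4,interpolation=cv2.INTER_CUBIC))
P=cloud(c).reshape(-1,3);m=(np.hypot(P[:,0]-p[0],P[:,1]-p[1])<.035)&(P[:,2]<p[2]-.125)&(P[:,2]>.15);Q=(P[m]-p)*1000
for z in range(-176,-125,6):
    k=(Q[:,2]>=z)&(Q[:,2]<z+6)
    if k.any():print(z,k.sum(),np.round(Q[k].mean(0),1),np.round(Q[k].min(0)),np.round(Q[k].max(0)))
# tray in both
y=2.4785
t=(.5315,-.183)
plan([.59,.1898,.352],y,[(.578,.11,.352,y),(.566,.03,.352,y),(.554,-.05,.352,y),(.542,-.13,.352,y),(.5315+.001,-.183-.001,.352,y)])
E
```

```text
F [ 0.12 -0.22 -2.73 -6.61  0.04  1.06] +- [0.12 0.25 0.19 0.98 0.72 0.65]
23.15 [0.5901 0.1894 0.3521] [-3.1414e+00 -3.0000e-04  2.4785e+00] [ 0.25 -0.86 -3.51] 0.0141 35.0 [ 0.19  0.48  0.98  0.    1.69 -0.72]
253 111
-170 13 [  -9.    -9.7 -165.3] [ -28.  -24. -167.] [   9.   20. -164.]
-164 57 [  -3.8   -3.1 -160.7] [ -28.  -26. -164.] [  21.   28. -158.]
-158 54 [  -3.9   -2.  -154.7] [ -29.  -27. -158.] [  21.   28. -152.]
-152 63 [-2.100e+00  1.000e-01 -1.495e+02] [ -29.  -28. -152.] [  20.   29. -146.]
-146 55 [  -4.9   -1.5 -143. ] [ -29.  -27. -146.] [  21.   27. -140.]
-140 72 [  -3.4    3.3 -137.3] [ -29.  -26. -140.] [  22.   29. -134.]
-134 7 [ -16.6   -9.4 -132.6] [ -28.  -20. -134.] [  13.   24. -131.]
-128 2 [ -18.5  -21.3 -127.6] [ -19.  -23. -128.] [ -18.  -20. -127.]
[-0.397 -0.703 -0.   ] rz -0.0 -> (0.578, 0.11, 0.352, 2.4785)
[-0.398 -0.704 -0.   ] rz -0.0 -> (0.566, 0.03, 0.352, 2.4785)
[-0.398 -0.704 -0.   ] rz -0.0 -> (0.554, -0.05, 0.352, 2.4785)
[-0.398 -0.704 -0.   ] rz -0.0 -> (0.542, -0.13, 0.352, 2.4785)
[-0.258 -0.484 -0.   ] rz -0.0 -> (0.5325, -0.184, 0.352, 2.4785)
```

View pics/hang.png

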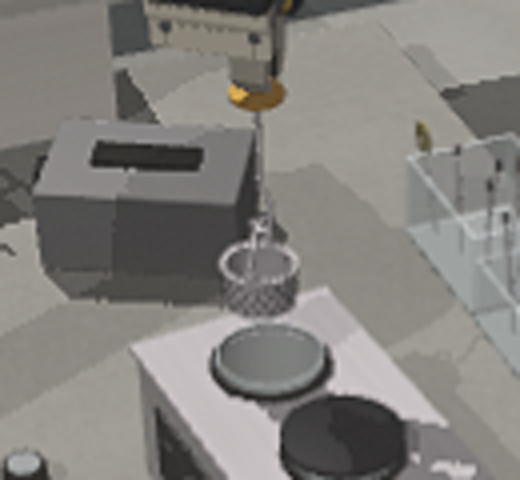

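The picture shows the basket hanging level on the hook at (258,280), clear above the beaker. Carrying it smoothly to the tray.

Emit:
move_arm(
  motion=[
    [-0.008, -0.014, 0, 0, 0, 0],
    [-0.03, -0.053, 0, 0, 0, 0],
    [-0.065, -0.115, 0, 0, 0, 0],
    [-0.11, -0.194, 0, 0, 0, 0],
    [-0.165, -0.292, 0, 0, 0, 0],
    [-0.222, -0.393, 0, 0, 0, 0],
    [-0.28, -0.495, 0, 0, 0, 0],
    [-0.338, -0.598, 0, 0, 0, 0],
    [-0.398, -0.704, 0, 0, 0, 0],
  ],
)

```text
time: 24.32
tool_pos: [0.5781, 0.1085, 0.3524]
tool_rot: [3.141, 0.0, 2.478]
contact_force: [-0.0, -0.8, -2.4]
opening: 0.0139
grip_force: 35.0
```

Emit:
move_arm(
  motion=[
    [-0.057, -0.1, 0, 0, 0, 0],
    [-0.114, -0.2, 0, 0, 0, 0],
    [-0.17, -0.3, 0, 0, 0, 0],
    [-0.227, -0.4, 0, 0, 0, 0],
    [-0.284, -0.5, 0, 0, 0, 0],
    [-0.34, -0.6, 0, 0, 0, 0],
    [-0.398, -0.704, 0, 0, 0, 0],
  ],
)

```text
time: 25.2
tool_pos: [0.5661, 0.0286, 0.3523]
tool_rot: [3.141, 0.0, 2.478]
contact_force: [0.4, -0.2, -3.1]
opening: 0.0141
grip_force: 35.0
```

Emit:
move_arm(
  motion=[
    [-0.057, -0.1, 0, 0, 0, 0],
    [-0.114, -0.2, 0, 0, 0, 0],
    [-0.17, -0.3, 0, 0, 0, 0],
    [-0.227, -0.4, 0, 0, 0, 0],
    [-0.284, -0.5, 0, 0, 0, 0],
    [-0.34, -0.6, 0, 0, 0, 0],
    [-0.398, -0.704, 0, 0, 0, 0],
  ],
)

```text
time: 26.08
tool_pos: [0.5541, -0.0513, 0.3523]
tool_rot: [3.142, -0.0, 2.478]
contact_force: [-0.8, -0.4, -3.2]
opening: 0.0142
grip_force: 35.0
```

Emit:
move_arm(
  motion=[
    [-0.057, -0.1, 0, 0, 0, 0],
    [-0.114, -0.2, 0, 0, 0, 0],
    [-0.17, -0.3, 0, 0, 0, 0],
    [-0.227, -0.4, 0, 0, 0, 0],
    [-0.284, -0.5, 0, 0, 0, 0],
    [-0.34, -0.6, 0, 0, 0, 0],
    [-0.398, -0.704, 0, 0, 0, 0],
  ],
)

```text
time: 26.95
tool_pos: [0.5421, -0.1313, 0.3523]
tool_rot: [3.141, -0.0, 2.479]
contact_force: [-0.1, -0.7, -2.5]
opening: 0.0141
grip_force: 35.0
```

Emit:
move_arm(
  motion=[
    [-0.057, -0.098, 0, 0, 0, 0],
    [-0.114, -0.19, 0, 0, 0, 0],
    [-0.165, -0.275, 0, 0, 0, 0],
    [-0.21, -0.35, 0, 0, 0, 0],
    [-0.245, -0.41, 0, 0, 0, 0],
    [-0.268, -0.447, 0, 0, 0, 0],
    [-0.28, -0.465, 0, 0, 0, 0],
    [-0.28, -0.465, 0, 0, 0, 0],
    [-0.28, -0.465, 0, 0, 0, 0],
  ],
)

```text
time: 28.08
tool_pos: [0.5358, -0.1842, 0.3523]
tool_rot: [3.141, -0.0, 2.479]
contact_force: [0.2, -1.0, -2.5]
opening: 0.0141
grip_force: 35.0
```

```bash
python3 - <<'E'
from h import *
force();st();s=robot.observe();p=s["tool_pos"]
c=snap("side")
P=cloud(c).reshape(-1,3);m=(np.hypot(P[:,0]-p[0],P[:,1]-p[1])<.035)&(P[:,2]<p[2]-.136)&(P[:,2]>.15);Q=(P[m])*1000
print(np.round(Q.min(0)),np.round(Q.max(0)))
E
```

```text
F [ 0.06 -0.25 -2.81 -5.11 -0.31 -1.04] +- [0.1  0.1  0.12 1.19 1.85 1.36]
28.38 [ 0.5357 -0.1843  0.3523] [ 3.1415 -0.      2.4786] [-0.4   0.1  -2.38] 0.014 35.0 [-0.47  0.36  1.15  0.    1.63 -1.37]
[ 507. -210.  182.] [ 560. -156.  216.]
```

Emit:
move_arm(
  motion=[
    [0, 0, 0.03, 0, 0, 0],
    [0, 0, 0.09, 0, 0, 0],
    [0, 0, 0.18, 0, 0, 0],
    [0, 0, 0.28, 0, 0, 0],
    [0, 0, 0.38, 0, 0, 0],
    [0, 0, 0.48, 0, 0, 0],
    [0, 0, 0.58, 0, 0, 0],
    [0, 0, 0.68, 0, 0, 0],
    [0, 0, 0.78, 0, 0, 0],
    [0, 0, 0.88, 0, 0, 0],
    [0, 0, 0.98, 0, 0, 0],
  ],
)

```text
time: 29.8
tool_pos: [0.5357, -0.1844, 0.2536]
tool_rot: [3.141, -0.0, 2.478]
contact_force: [0.1, 0.6, -2.6]
opening: 0.0142
grip_force: 35.0
```

Emit:
move_arm(
  motion=[
    [0, 0, 0.1, 0, 0, 0],
    [0, 0, 0.2, 0, 0, 0],
    [0, 0, 0.3, 0, 0, 0],
    [0, 0, 0.4, 0, 0, 0],
    [0, 0, 0.5, 0, 0, 0],
    [0, 0, 0.58, 0, 0, 0],
    [0, 0, 0.65, 0, 0, 0],
    [0, 0, 0.71, 0, 0, 0],
    [0, 0, 0.75, 0, 0, 0],
    [0, 0, 0.78, 0, 0, 0],
    [0, 0, 0.79, 0, 0, 0],
    [0, 0, 0.79, 0, 0, 0],
  ],
)

```text
time: 31.3
tool_pos: [0.5358, -0.1845, 0.1754]
tool_rot: [3.141, 0.0, 2.478]
contact_force: [-0.5, 0.9, -1.9]
opening: 0.0141
grip_force: 35.0
```

Emit:
move_arm(
  motion=[
    [0, 0, 0.01, 0, 0, 0],
    [0, 0, 0.02, 0, 0, 0],
    [0, 0, 0.03, 0, 0, 0],
    [0, 0, 0.04, 0, 0, 0],
    [0, 0, 0.05, 0, 0, 0],
    [0, 0, 0.06, 0, 0, 0],
    [0, 0, 0.07, 0, 0, 0],
    [0, 0, 0.08, 0, 0, 0],
    [0, 0, 0.09, 0, 0, 0],
    [0, 0, 0.09, 0, 0, 0],
  ],
)

```text
time: 32.55
tool_pos: [0.5357, -0.1844, 0.1663]
tool_rot: [3.141, 0.0, 2.478]
contact_force: [0.1, -0.1, 0.1]
opening: 0.0143
grip_force: 35.0
```

```bash
python3 - <<'E'
from h import *
force();st();s=robot.observe();p=s["tool_pos"]
c=snap("side");u,v=map(int,proj(c,p-[0,0,.12]));print(u,v)
cv2.imwrite("pics/tray1.png",cv2.resize(c["image"][max(v-60,0):v+60,u-65:u+65,::-1],None,fx=4,fy=4,interpolation=cv2.INTER_CUBIC))
E
```

```text
F [-0.08 -0.04 -0.96 -3.43  0.24 -3.06] +- [0.24 0.29 0.15 1.42 2.51 1.3 ]
32.85 [ 0.5358 -0.1844  0.1664] [3.1415e+00 1.0000e-04 2.4785e+00] [ 0.32 -1.01 -1.15] 0.0143 35.0 [-0.47  0.47  1.5   0.    1.17 -1.37]
289 262
```

View pics/tray1.png

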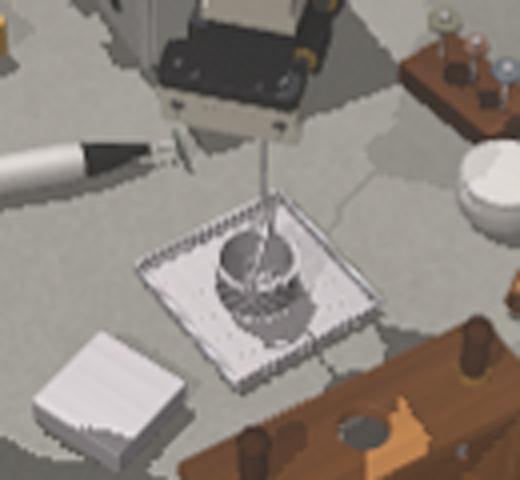

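The basket stands on the tray, at crop (258,270), and the load is off the hook. I'll lower the hook, push the bail over to the +u side with the shank, back off and lift out.

Emit:
move_arm(
  motion=[
    [0, 0, 0.02, 0, 0, 0],
    [0, 0, 0.04, 0, 0, 0],
    [0, 0, 0.06, 0, 0, 0],
    [0, 0, 0.08, 0, 0, 0],
    [0, 0, 0.1, 0, 0, 0],
    [0, 0, 0.12, 0, 0, 0],
    [0, 0, 0.14, 0, 0, 0],
    [0, 0, 0.145, 0, 0, 0],
    [0, 0, 0.145, 0, 0, 0],
  ],
)

```text
time: 34.02
tool_pos: [0.5357, -0.1844, 0.1518]
tool_rot: [3.142, -0.0, 2.478]
contact_force: [-0.9, -0.1, -0.3]
opening: 0.0141
grip_force: 35.0
```

Emit:
move_arm(
  motion=[
    [0.015, 0, 0, 0, 0, 0],
    [0.03, 0, 0, 0, 0, 0],
    [0.05, 0, 0, 0, 0, 0],
    [0.07, 0, 0, 0, 0, 0],
    [0.09, 0, 0, 0, 0, 0],
    [0.11, 0, 0, 0, 0, 0],
    [0.13, 0, 0, 0, 0, 0],
    [0.14, 0, 0, 0, 0, 0],
    [0.14, 0, 0, 0, 0, 0],
    [0.14, 0, 0, 0, 0, 0],
  ],
)

```text
time: 35.28
tool_pos: [0.5247, -0.1759, 0.1518]
tool_rot: [3.142, 0.0, 2.478]
contact_force: [-0.2, 0.4, -1.1]
opening: 0.0141
grip_force: 35.0
```

```bash
python3 - <<'E'
from h import *
st();s=robot.observe();p=s["tool_pos"]
c=snap("side");u,v=map(int,proj(c,[.534,-.184,.03]));print(u,v)
cv2.imwrite("pics/tray2.png",cv2.resize(c["image"][v-35:v+25,u-40:u+40,::-1],None,fx=8,fy=8,interpolation=cv2.INTER_CUBIC))
P=cloud(c).reshape(-1,3)*1000
b=np.array([534,-184]);e=np.array([-.788,.616]);w=np.array([.616,.788])
d=P[:,:2]-b;m=(np.hypot(d[:,0],d[:,1])<36)&(P[:,2]>38)&(P[:,2]<75)
for q,z in zip(d[m],P[m,2]): print("u %.0f v %.0f z %.0f"%(q@e,q@w,z),end=" | ")
m=(np.hypot(d[:,0],d[:,1])<36)&(P[:,2]>14)&(P[:,2]<36);print(P[m].min(0),P[m].max(0))
E
```

```text
35.27 [ 0.5247 -0.1759  0.1518] [3.1415 0.     2.4784] [-0.25  0.35 -1.1 ] 0.0141 35.0 [-0.46  0.46  1.56  0.    1.12 -1.37]
288 266
u 11 v 3 z 74 | u 10 v 0 z 74 | u 19 v 15 z 51 | u 17 v 19 z 48 | u 10 v -1 z 72 | u 8 v 1 z 70 | u 10 v 29 z 38 | u 4 v 28 z 41 | u 20 v 10 z 52 | u 7 v -0 z 68 | u 6 v 24 z 41 | u 4 v 27 z 38 | u 2 v 28 z 38 | u 21 v 5 z 54 | u 8 v 2 z 62 | u 20 v -0 z 57 | u 8 v 1 z 59 | u 7 v 20 z 38 | u 22 v -0 z 52 | u 20 v 1 z 51 | u 8 v 2 z 54 | u 21 v -3 z 52 | u 19 v -2 z 51 | u 7 v -0 z 54 | u 21 v -4 z 49 | u 20 v 0 z 45 | u 18 v 2 z 43 | u 16 v 5 z 41 | u 7 v 0 z 49 | u 19 v -11 z 54 | u 19 v -1 z 42 | u 17 v -1 z 44 | u 14 v -1 z 45 | u 13 v 2 z 42 | u 10 v 2 z 43 | u 7 v -1 z 47 | u 18 v -14 z 55 | u 16 v -14 z 56 | u 18 v -16 z 53 | u 16 v -15 z 53 | u 15 v -19 z 53 | u 15 v -18 z 49 | u 14 v -20 z 47 | u 12 v -20 z 49 | u 11 v -22 z 47 | u 9 v -22 z 44 | u 8 v -25 z 44 | u 6 v -24 z 44 | u 5 v -25 z 41 | u 3 v -24 z 42 | u -2 v -26 z 42 | u -0 v -28 z 40 | u -2 v -26 z 38 | [ 507.02682025 -208.45835658   14.06479446] [ 558.95408407 -155.11047997   35.97407502]
```

View pics/tray2.png

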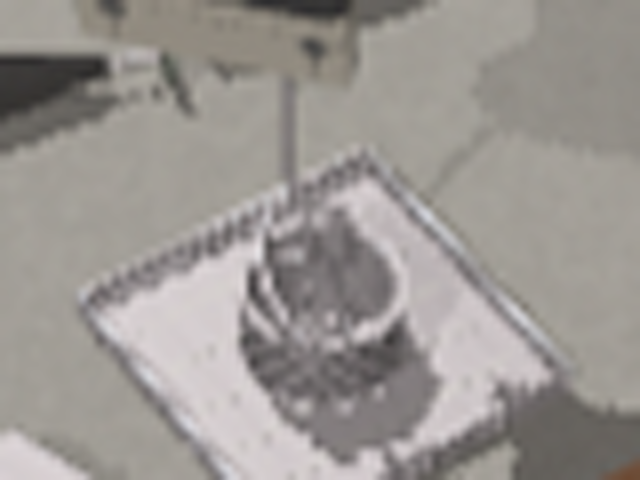

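Bail lies to +u (crown u≈20, z≈52 mm), with the hook inside. Dropping 3 mm, backing off, then lifting.

Emit:
move_arm(
  motion=[
    [0, 0, 0.015, 0, 0, 0],
    [0, 0, 0.03, 0, 0, 0],
    [-0.02, 0, 0.03, 0, 0, 0],
    [-0.04, 0, 0.03, 0, 0, 0],
    [-0.06, 0, 0.03, 0, 0, 0],
    [-0.09, 0, 0.03, 0, 0, 0],
    [-0.12, 0, 0.03, 0, 0, 0],
    [-0.15, 0, 0.03, 0, 0, 0],
    [-0.18, 0, 0.03, 0, 0, 0],
    [-0.18, 0, 0.03, 0, 0, 0],
  ],
)

```text
time: 36.58
tool_pos: [0.539, -0.187, 0.1487]
tool_rot: [3.141, -0.0, 2.478]
contact_force: [-0.4, -0.1, -0.7]
opening: 0.0138
grip_force: 35.0
```

Emit:
move_arm(
  motion=[
    [0, 0, -0.03, 0, 0, 0],
    [0, 0, -0.08, 0, 0, 0],
    [0, 0, -0.14, 0, 0, 0],
    [0, 0, -0.2, 0, 0, 0],
    [0, 0, -0.3, 0, 0, 0],
    [0, 0, -0.45, 0, 0, 0],
    [0, 0, -0.6, 0, 0, 0],
    [0, 0, -0.8, 0, 0, 0],
    [0, 0, -1, 0, 0, 0],
    [0, 0, -1, 0, 0, 0],
  ],
)

```text
time: 37.83
tool_pos: [0.5397, -0.1873, 0.251]
tool_rot: [3.141, 0.004, 2.479]
contact_force: [0.2, -0.2, -1.1]
opening: 0.0143
grip_force: 35.0
```

Emit:
move_arm(
  motion=[
    [0, 0, -0.2, 0, 0, 0],
    [0, 0, -0.45, 0, 0, 0],
    [0, 0, -0.7, 0, 0, 0],
    [0, 0, -0.8, 0, 0, 0],
    [0, 0, -0.8, 0, 0, 0],
  ],
)

```text
time: 38.45
tool_pos: [0.5389, -0.1869, 0.3285]
tool_rot: [3.141, 0.0, 2.478]
contact_force: [-0.3, -0.8, -1.2]
opening: 0.0142
grip_force: 35.0
```

```bash
python3 - <<'E'
from h import *
st();s=robot.observe();p=s["tool_pos"];y=s["tool_rot"][2]
c=snap("side")
P=cloud(c).reshape(-1,3)*1000;d=np.hypot(P[:,0]-534,P[:,1]+184)
m=(d<36)&(P[:,2]>14)&(P[:,2]<36);print("basket",P[m].min(0),P[m].max(0))
Q=P-p*1000
m=(np.hypot(Q[:,0],Q[:,1])<16)&(Q[:,2]>-75)&(Q[:,2]<-35);print("shank",m.sum(),np.round(Q[m].mean(0),1))
m=(np.hypot(Q[:,0],Q[:,1])<16)&(Q[:,2]>-120)&(Q[:,2]<-101);print("J",m.sum(),np.round(Q[m].mean(0),1))
# rack hole: dark/non-wood circle
u,v=proj(c,[.5095,-.373,.118]);u,v=int(u),int(v)
r=c["image"][v-14:v+15,u-14:u+15].astype(int);mask=((r[...,0]-r[...,2])<25).astype(np.uint8)
for row in mask: print(''.join('#' if x else '.' for x in row))
n,l,stt,cen=cv2.connectedComponentsWithStats(mask);
for i in range(1,n):
    if stt[i,4]>30: print(stt[i],cen[i]+[u-14,v-14],onplane(c,*(cen[i]+[u-14,v-14]),.118))
plan(p,y,[(.528,-.25,p[2],1.4),(.515,-.32,p[2],.3),(.5095-.0014,-.373,p[2],.3)])
E
```

```text
38.45 [ 0.5389 -0.1869  0.3285] [3.1415 0.     2.4784] [-0.33 -0.81 -1.2 ] 0.0142 35.0 [-0.47  0.38  1.2   0.    1.57 -1.38]
basket [ 507.50605323 -208.74572443   14.15099021] [ 559.38574588 -155.1926108    35.92260966]
shank 25 [ -1.8   0.3 -56.6]
J 17 [  -2.4   -0.9 -107.7]
###############..............
#############................
###########..................
#########....................
#######......................
#####........................
###..........................
.............................
.............................
.............................
.............................
.............................
............#####............
..........#########..........
.........###########.........
.........############........
.........############........
.........############........
..........###########........
............#######..........
.............................
.............................
.............................
.............................
.............................
.............................
.............................
.............................
.............................
[ 0  0 15  7 63] [304.88888889 296.11111111] [ 0.50329127 -0.33684492  0.118     ]
[ 9 12 12  8 79] [314.4556962  309.67088608] [ 0.50715505 -0.37584252  0.118     ]
[-0.303 -0.564 -0.   ] rz 0.3433 -> (0.528, -0.25, np.float64(0.3285146791295387), 1.4)
[-0.712 -0.009 -0.   ] rz 0.3501 -> (0.515, -0.32, np.float64(0.3285146791295387), 0.3)
[-0.223  0.486 -0.   ] rz -0.0 -> (0.5081, -0.373, np.float64(0.3285146791295387), 0.3)
```

Emit:
move_arm(
  motion=[
    [-0.04, -0.08, 0, 0, 0, 0.05],
    [-0.08, -0.16, 0, 0, 0, 0.1],
    [-0.13, -0.24, 0, 0, 0, 0.15],
    [-0.17, -0.32, 0, 0, 0, 0.2],
    [-0.22, -0.4, 0, 0, 0, 0.25],
    [-0.26, -0.48, 0, 0, 0, 0.3],
    [-0.3, -0.56, 0, 0, 0, 0.343],
    [-0.3, -0.56, 0, 0, 0, 0.343],
  ],
)

```text
time: 39.5
tool_pos: [0.5276, -0.2498, 0.3273]
tool_rot: [-3.139, -0.001, 1.401]
contact_force: [-0.3, 0.3, -0.2]
opening: 0.014
grip_force: 35.0
```

Emit:
move_arm(
  motion=[
    [-0.1, 0, 0, 0, 0, 0.05],
    [-0.2, 0, 0, 0, 0, 0.1],
    [-0.3, 0, 0, 0, 0, 0.15],
    [-0.4, 0, 0, 0, 0, 0.2],
    [-0.5, 0, 0, 0, 0, 0.25],
    [-0.6, -0.01, 0, 0, 0, 0.3],
    [-0.71, -0.01, 0, 0, 0, 0.351],
    [-0.71, -0.01, 0, 0, 0, 0.351],
    [-0.71, -0.01, 0, 0, 0, 0.351],
  ],
)

```text
time: 40.62
tool_pos: [0.5151, -0.3187, 0.3284]
tool_rot: [-3.141, 0.0, 0.303]
contact_force: [0.1, -0.6, -1.5]
opening: 0.0144
grip_force: 35.0
```

```bash
python3 - <<'E'
from h import *
st();s=robot.observe()
plan(s["tool_pos"],s["tool_rot"][2],[(.5087,-.374,.2287,.297),(.5087,-.374,.1290,.297)])
E
```

```text
40.62 [ 0.5151 -0.3187  0.3284] [-3.1406e+00  2.0000e-04  3.0280e-01] [ 0.05 -0.6  -1.51] 0.0144 35.0 [-0.68  0.45  1.08  0.    1.61  0.59]
[-0.226  0.509  0.997] rz 0.0018 -> (0.5087, -0.374, 0.2287, 0.297)
[0.    0.    0.997] rz -0.0 -> (0.5087, -0.374, 0.129, 0.297)
```

Emit:
move_arm(
  motion=[
    [-0.06, 0.13, 0, 0, 0, 0.002],
    [-0.12, 0.26, 0, 0, 0, 0.002],
    [-0.18, 0.4, 0, 0, 0, 0.002],
    [-0.226, 0.51, 0, 0, 0, 0.002],
    [-0.226, 0.51, 0.2, 0, 0, 0.002],
    [-0.226, 0.51, 0.4, 0, 0, 0.002],
    [-0.226, 0.51, 0.6, 0, 0, 0.002],
    [-0.226, 0.51, 0.8, 0, 0, 0.002],
    [-0.226, 0.51, 0.8, 0, 0, 0.002],
    [-0.226, 0.51, 0.8, 0, 0, 0.002],
  ],
)

```text
time: 41.88
tool_pos: [0.5087, -0.3752, 0.2497]
tool_rot: [3.141, -0.001, 0.292]
contact_force: [0.7, -0.3, 0.2]
opening: 0.014
grip_force: 35.0
```

```bash
python3 - <<'E'
from h import *
st();s=robot.observe();p=s["tool_pos"]
c=snap("side");u,v=map(int,proj(c,[.509,-.373,.13]));print(u,v)
cv2.imwrite("pics/rack1.png",cv2.resize(c["image"][v-45:v+30,u-45:u+45,::-1],None,fx=7,fy=7,interpolation=cv2.INTER_CUBIC))
plan(p,s["tool_rot"][2],[(.5087,-.374,.1290,.297)])
E
```

```text
41.88 [ 0.5087 -0.3752  0.2497] [ 3.1406e+00 -7.0000e-04  2.9180e-01] [ 0.7  -0.26  0.25] 0.014 35.0 [-0.76  0.53  1.16  0.    1.45  0.52]
314 304
[ 0.004 -0.012  1.207] rz -0.0017 -> (0.5087, -0.374, 0.129, 0.297)
```

View pics/rack1.png

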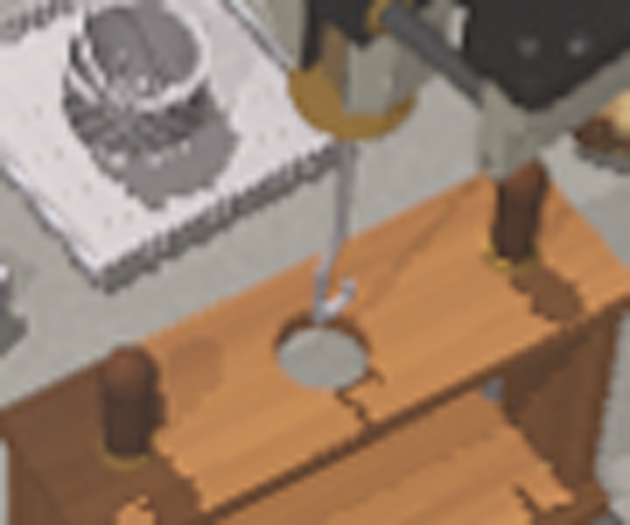

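The J is over the hole (J at (330,305), hole at (322,352)), so I'll lower it.

Emit:
move_arm(
  motion=[
    [0, -0.01, 0.1, 0, 0, 0],
    [0, -0.01, 0.2, 0, 0, 0],
    [0, -0.01, 0.3, 0, 0, 0],
    [0, -0.01, 0.4, 0, 0, 0],
    [0, -0.01, 0.5, 0, 0, 0],
    [0, -0.01, 0.6, 0, 0, 0],
    [0, -0.01, 0.7, 0, 0, 0],
    [0, -0.01, 0.8, 0, 0, 0],
    [0, -0.01, 0.9, 0, 0, 0],
    [0, -0.01, 1, 0, 0, 0],
  ],
)

```text
time: 43.18
tool_pos: [0.5081, -0.3737, 0.1481]
tool_rot: [-3.142, -0.0, 0.292]
contact_force: [-0.8, 0.2, -0.5]
opening: 0.0139
grip_force: 35.0
```

Emit:
move_arm(
  motion=[
    [0, 0, 0.05, 0, 0, 0],
    [0, 0, 0.1, 0, 0, 0],
    [0, 0, 0.14, 0, 0, 0],
    [0, 0, 0.17, 0, 0, 0],
    [0, 0, 0.19, 0, 0, 0],
    [0, 0, 0.2, 0, 0, 0],
    [0, 0, 0.2, 0, 0, 0],
    [0, 0, 0.2, 0, 0, 0],
  ],
)

```text
time: 44.18
tool_pos: [0.5082, -0.3738, 0.1289]
tool_rot: [3.141, -0.0, 0.292]
contact_force: [-0.4, -0.4, -0.7]
opening: 0.0142
grip_force: 35.0
```

```bash
python3 - <<'E'
from h import *
force();st()
E
```

```text
F [ 0.09 -0.66 -0.73 -7.44 15.15 -0.03] +- [0.15 0.18 0.28 0.7  1.19 1.31]
44.48 [ 0.5082 -0.3737  0.1288] [-3.1416e+00 -1.0000e-04  2.9190e-01] [ 0.31 -0.27  0.55] 0.0142 35.0 [-0.76  0.62  1.35  0.    1.18  0.52]
```

Emit:
move_arm(
  motion=[
    [0, 0, 0, 0, 0, 0],
    [0, 0, 0, 0, 0, 0],
    [0, 0, 0, 0, 0, 0],
    [0, 0, 0, 0, 0, 0],
    [0, 0, 0, 0, 0, 0],
    [0, 0, 0, 0, 0, 0],
    [0, 0, 0, 0, 0, 0],
    [0, 0, 0, 0, 0, 0],
  ],
  fingers=0.6,
)

```text
time: 45.48
tool_pos: [0.5081, -0.3737, 0.1288]
tool_rot: [-3.142, -0.0, 0.292]
contact_force: [-0.6, 0.5, -1.0]
opening: 0.0731
grip_force: 0.0
```

Emit:
move_arm(
  motion=[
    [0, 0, -0.1, 0, 0, 0],
    [0, 0, -0.3, 0, 0, 0],
    [0, 0, -0.6, 0, 0, 0],
    [0, 0, -1, 0, 0, 0],
    [0, 0, -1, 0, 0, 0],
  ],
)

```text
time: 46.1
tool_pos: [0.5095, -0.3749, 0.2334]
tool_rot: [3.134, -0.004, 0.292]
contact_force: [-0.1, 0.2, -0.7]
opening: 0.0738
grip_force: 0.0
```

Emit:
move_arm(
  motion=[
    [0, 0, -0.4, 0, 0, 0],
    [-0.8, 0, -0.6, 0, 0, 0],
    [-1, 0, -0.6, 0, 0, 0],
    [-1, 0, -0.6, 0, 0, 0],
  ],
)

```text
time: 46.6
tool_pos: [0.4103, -0.4033, 0.2894]
tool_rot: [3.141, 0.0, 0.289]
contact_force: [0.4, -0.0, 0.5]
opening: 0.073
grip_force: 0.0
```

```bash
python3 - <<'E'
from h import *
st()
c=snap("side");P=cloud(c).reshape(-1,3)*1000
for z0,z1 in((176,185),(130,172),(120.5,126)):
    m=(P[:,2]>z0)&(P[:,2]<z1)&(np.hypot(P[:,0]-509,P[:,1]+373)<22);print(z0,m.sum(),np.round(P[m].mean(0),1))
m=(np.hypot(P[:,0]-534,P[:,1]+184)<36)&(P[:,2]>14)&(P[:,2]<36);print("basket",P[m].min(0),P[m].max(0))
im=c["image"][190:370,180:420,::-1];cv2.imwrite("pics/end.png",cv2.resize(im,(800,600),interpolation=cv2.INTER_CUBIC))
E
```

```text
46.6 [ 0.4103 -0.4033  0.2894] [3.1411e+00 2.0000e-04 2.8870e-01] [ 0.39 -0.04  0.51] 0.073 0.0 [-0.91  0.4   1.27 -0.    1.48  0.37]
176 43 [ 510.5 -373.6  179.8]
130 111 [ 507.9 -376.9  151.5]
120.5 119 [ 508.  -377.2  123.1]
basket [ 507.26066553 -186.51215732   14.42492591] [ 555.25186725 -155.26853444   35.72394056]
```

View pics/end.png

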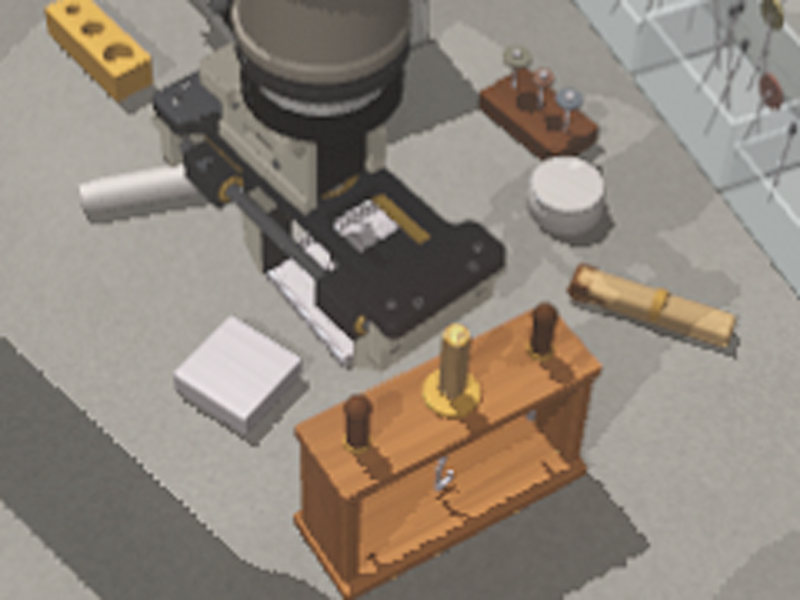

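The hook hangs upright in the rack's hole at (455,370), the basket is undisturbed on the tray, and the arm is clear. Handing in.

```bash
python3 - <<'E'
from cell import robot
print(robot.hand_in())
E
```

```text
the job is handed in; nothing more can be done
None
```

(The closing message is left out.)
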